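# Gauge two adapter sleeves and sort them

### The arm

A 7-joint arm with a two-finger parallel gripper is mounted at the origin on a cart in front of the work surface, level with it; the furniture and walls round the work are solid. World frame = base frame: x ahead of the robot, y to its left, z up, the work surface at z = 0. Lengths are in m, angles in rad, forces in N, time in s.
With the tool pointing down it reaches from about 0.425 to 0.825 m from the base axis. Payload 3.6 kg.
Tool frame: the origin (TCP) lies midway between the tips of the shut fingers; the grasp point (between the pads) lies manip.pinch_z behind it (manip.pinch_z is the distance from the TCP to the grasp point, in m); z points along the fingers, y is the line along which they close (so a half turn about z gives the same grasp; the last joint's range is limited). The gripper opens to 85 mm and grips with 20 to 120 N. Pads are 22 mm wide; open, the fingers measure 114 mm over their backs; the gripper's body (76 mm by 85 mm) begins 54 mm behind the grasp point. The pads swing forward as they close: fully open they stand 13 mm farther back than shut.
Start: joints at [1.131, 0.615, -0.013, 1.423, 0.008, 1.103, -0.04], TCP at [0.261, -0.595, 0.231] pointing down, gripper open.
Joint ranges: [-3.12, 3.12], [-0.3, 2.06], [-1.34, 1.32], [0.26, 2.42], [-1.36, 4.5], [0.01, 1.98], [-2.84, 2.84]. Speed limits (rad/s): [2.79, 2.79, 3.14, 3.14, 3.14, 3.14, 3.14].

### API

Orientations are given as a 3x3 rotation matrix whose columns are the frame's x, y, z axes.
In Python, from bench import manip, cams gives the robot as it stands. The module is installed in compiled form; this text tells all that it offers.
- The arm moves only by the tool jog_arm, never from a script. Its arguments are lists of equal length, an entry for each row: "hand": the closure, from -1 (fully open) to 1 (shut); "linear": the shift along the world's x, y, z in cm, a list of three; "angular": the turn, a rotation vector about the world's x, y, z in degrees, a list of three. A call has 1 to 20 rows; each row shifts and turns the commanded pose from where the row before left it; what a row does not reach is not made up. A row lasts 1/12 s, in which the tool goes at most 41.7 mm and 7.16 degrees, less where a joint would pass 70% of its speed; a pose out of reach is approached as far as the arm can. A call is refused whole if a number of a shift passes 4.17 or a number of a turn 7.16, either way. A call with a gripper value outside its range is refused whole. The fingers move at their own pace and stop on an object; the grip force is fixed at half the most. Time passes only in rows, so rows that do not move let the fingers close. It gives the time, the measured TCP pose, the force, the opening and the grip force at its end, in the units of the state.
- manip.read_state(): the state, without advancing time (a new reading comes with each control period).
- cams.get_image(name): name is "side" or "top"; returns the picture (384x512x3 uint8, red, green, blue); there is no depth.
- cams.get_calibration(name): a dict with "fx", "fy", "cx", "cy" (pixels), "rvec" (rotation vector, rad) and "tvec" (3), from world to camera coordinates, as OpenCV has them. Camera axes: x right, y down, z forward; pixel columns grow to the right and rows downward; lengths in m; the calibration is good to about 2 mm. A picture is of the moment at which its call begins. get_calibration takes no time and is no camera call.
- manip.hand_in(): hands the job in; it is judged then, once.
The state is a dict: "time": time; "joint_pos": joint angles; "qd": joint speeds; "joint_efforts": joint torques, N m; "ee_pos": TCP position; "orientation": TCP orientation; "ft_force": force on the tool from outside, world axes, zero at the start; "ft_torque": the same for the moment, N m; "finger_gap": finger opening in m; "grasp_force": force on a finger pad.
Only numpy, scipy, OpenCV 4.12 (cv2) and the standard library are available. Lean on these libraries where they do the work, as an engineer would, in place of code of your own. Each camera call takes 0.05 s, during which the arm holds its last target. There are 200 camera calls.

### The job

One of the two adapter sleeves on the grey tray has a bush that is too narrow hidden inside its bore, and they look alike from outside. Try them on the level steel gauge pin, gently, without forcing: leave the sleeve that fits fully home on the pin, up against the collar, and put the one that does not fit in the red basket. Leave the three little dropper bottles where they stand.

Things in the scene. Friction and masses are not known exactly. Their poses are not given: they have to be found in the camera images.
- gauge: fixed gauge: dark base 150 x 76 x 12 mm, blue upright (56 mm wide, top at 122 mm) at its far end. A level steel pin, diameter 26 mm, 80 mm long, points along its -x to the robot, axis 95 mm above the desk; the last 12 mm taper to an 18 mm tip. Dark collar (diameter 42 mm) at the pin's root, face at x = +30 mm. Origin on the desk, x along the pin to the upright
- pin_tip (a point): centre of the free end of the gauge pin; axes as the gauge's
- pin_home (a point): point on the pin's axis where the middle of a sleeve lies when it is fully home against the collar: 35 mm behind the tip, 45 mm in front of the collar; axes as the gauge's
- tray: fixed flat grey tray, 130 x 232 mm, floor 4 mm thick, rim 8 mm high; the sleeves lie side by side on it along its x, 55 mm either side of its middle in y. Origin under its centre
- sleeve_a: sleeve lying on the tray: white barrel, diameter 50 mm, length 70, between orange square flanges 56 x 56 x 10; 90 mm overall, 0.14 kg. Bore 30 mm, ends alike; black bush hidden in the middle: the right bush lets the pin through, the wrong one stops the pin's tip about 40 mm inside the mouth. Origin: middle of the bore, 28 mm above the surface it lies on; x along the bore
- sleeve_b: other sleeve lying on the tray: white barrel, diameter 50 mm, length 70, between orange square flanges 56 x 56 x 10; 90 mm overall, 0.14 kg. Bore 30 mm, ends alike; black bush hidden in the middle: the right bush lets the pin through, the wrong one stops the pin's tip about 40 mm inside the mouth. Origin: middle of the bore, 28 mm above the surface it lies on; x along the bore
- basket: fixed red perforated basket, 241 mm along its x and 159 mm along its y, 93 mm high at the rim; room inside 176 x 108 mm, floor 6 mm thick. Origin under its centre; its long side runs across in front of the robot
- bottle_red: bystander: small dropper bottle (white, red cap), 25 mm in diameter, 74 mm tall, standing on the desk. Origin under its centre
- bottle_blue: bystander: small dropper bottle (white, blue cap), 25 mm in diameter, 74 mm tall, standing on the desk. Origin under its centre
- bottle_brown: bystander: small dropper bottle (brown, white cap), 25 mm in diameter, 74 mm tall, standing on the desk. Origin under its centre
There are look-alikes about, which are no part of the job. There is more than one size of the basket; the one meant has the size given above.

How it is judged:
At the end, for the whole second after the job is handed in: One sleeve is home on the pin (its middle within 5 mm of pin_home and at most 4 mm short of home, bore within 0.08 rad of the pin), the other lies at rest in the basket (its middle inside the basket's walls and less than 65 mm above the desk) (((distance between sleeve_a and pin_home below 0.005 m and x of sleeve_a in the frame of gauge above -0.019 m and angle between the x axis of sleeve_a and the x axis of gauge, either way round below 0.08 rad and x of sleeve_b in the frame of basket between -0.085 and 0.085 m and y of sleeve_b in the frame of basket between -0.055 and 0.055 m and z of sleeve_b in the frame of basket below 0.065 m) or (distance between sleeve_b and pin_home below 0.005 m and x of sleeve_b in the frame of gauge above -0.019 m and angle between the x axis of sleeve_b and the x axis of gauge, either way round below 0.08 rad and x of sleeve_a in the frame of basket between -0.085 and 0.085 m and y of sleeve_a in the frame of basket between -0.055 and 0.055 m and z of sleeve_a in the frame of basket below 0.065 m)) and linear speed of each of sleeve_a, sleeve_b below 0.02 m/s); the robot touches nothing.
It fails at once if the gauge is pushed with more than 40 N (contact force between gauge and anything else above 40 N).
It fails at once if the dropper bottle (white, red cap) is moved by more than 20 mm or tipped over (distance of bottle_red from where it was at the start of the episode above 0.02 m or angle between bottle_red's own z axis and vertical above 0.3 rad).
It fails at once if the dropper bottle (white, blue cap) is moved by more than 20 mm or tipped over (distance of bottle_blue from where it was at the start of the episode above 0.02 m or angle between bottle_blue's own z axis and vertical above 0.3 rad).
It fails at once if the dropper bottle (brown, white cap) is moved by more than 20 mm or tipped over (distance of bottle_brown from where it was at the start of the episode above 0.02 m or angle between bottle_brown's own z axis and vertical above 0.3 rad).
It also fails if it takes over 72 s, if anything falls off the work surface, if the arm or the gripper's body presses on something with over 40 N, if the wrist force passes 120 N, or if a joint passes its speed limit or range.

## Working session

There is one attempt and no reset: what is moved stays moved. The work goes in short steps, Python scripts to look and compute and a tool call to move; the robot and the scene stay as the last step left them, time stands still between calls to the robot, and variables do not carry over. Pictures are saved under pics/ and viewed, at most 10 in all, crops included, and the job is handed in when it is done.

Besides the shell and the picture viewer there is one more tool, called by a JSON object that holds its "api" and its "payload", one argument or row to a line. jog_arm: Moves the arm, as the interface text tells. Its arguments: {"type":"object","properties":{"hand":{"type":"array","items":{"type":"number"}},"linear":{"type":"array","items":{"type":"array","items":{"type":"number"}}},"angular":{"type":"array","items":{"type":"array","items":{"type":"number"}}}},"required":["hand","linear","angular"]}

```bash
mkdir -p pics; python3 - <<'E'
from bench import manip,cams
import cv2,numpy as np
for n in("side","top"):
    im=cams.get_image(n);cv2.imwrite(f"pics/{n}0.png",cv2.cvtColor(im,cv2.COLOR_RGB2BGR))
    c=cams.get_calibration(n);R=cv2.Rodrigues(np.array(c["rvec"]))[0];print(n,c["fx"],c["cx"],c["cy"],(-R.T@np.array(c["tvec"]).ravel()).round(3),R.round(3).tolist())
s=manip.read_state();print(s,manip.pinch_z)
E
```

```text
side 424.0032631045542 254.23625944582398 193.81158295012582 [0.511 0.928 0.664] [[-1.0, -0.009, 0.005], [-0.009, 0.523, -0.852], [0.005, -0.852, -0.523]]
top 482.8714864421988 252.6789809553032 185.06575784691242 [ 0.377 -0.013  1.488] [[0.021, -1.0, -0.013], [-0.995, -0.019, -0.102], [0.102, 0.015, -0.995]]
{'time': 0.1, 'joint_pos': array([ 1.13149606,  0.61583968, -0.01263739,  1.4247631 ,  0.00812716,
        1.10344612, -0.04039358]), 'qd': array([ 0.00160953, -0.0021895 ,  0.00021469, -0.00408286, -0.00101371,
       -0.00012306, -0.00119561]), 'joint_efforts': array([ 1.59679053e-03, -4.70383644e+01,  2.60302993e-01, -1.71571523e+01,
        1.00591552e-02,  5.84600726e-03,  2.64679124e-05]), 'ee_pos': array([ 0.26049226, -0.59474257,  0.23023472]), 'orientation': array([[ 9.15960310e-01,  4.01267616e-01, -1.00561450e-03],
       [ 4.01268873e-01, -9.15957704e-01,  2.18538254e-03],
       [-4.41771107e-05, -2.40524547e-03, -9.99997106e-01]]), 'ft_force': array([-0.32104348, -0.81538737,  0.70362242]), 'ft_torque': array([-0.03164479,  0.01597279, -0.01918632]), 'grasp_force': 0.0, 'finger_gap': 0.08569355099167912} 0.0187
```

View pics/top0.png

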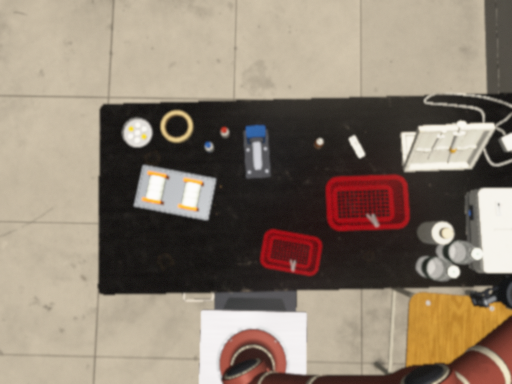

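View pics/side0.png

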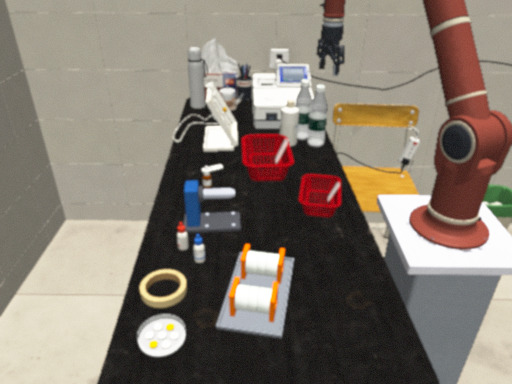

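The top view shows the sleeves at about (156,188) and (190,194) on the tray, and the gauge at (257,155) with its pin pointing to the robot. The 241 mm basket is at (368,203), and the one at (291,252) is the smaller look-alike. The bottles are at (208,147), (224,132) and (319,142).

```bash
cat >h.py <<'E'
import cv2,numpy as np
from bench import manip,cams
def cal(n):
    c=cams.get_calibration(n);K=np.array([[c["fx"],0,c["cx"]],[0,c["fy"],c["cy"]],[0,0,1.]])
    return K,cv2.Rodrigues(np.array(c["rvec"],float))[0],np.array(c["tvec"],float).reshape(3)
def plane(n,uv,z):
    K,R,t=cal(n);o=-R.T@t
    d=(R.T@np.linalg.inv(K)@np.c_[np.atleast_2d(uv),np.ones(len(np.atleast_2d(uv)))].T).T
    return o+d*((z-o[2])/d[:,2])[:,None]
def proj(n,P):
    K,R,t=cal(n);return cv2.projectPoints(np.atleast_2d(P).astype(float),cv2.Rodrigues(R)[0],t,K,None)[0][:,0]
def blobs(m,amin=8):
    n,l,s,c=cv2.connectedComponentsWithStats(m.astype(np.uint8))
    return [(c[i],s[i],(l==i)) for i in range(1,n) if s[i][4]>=amin]
def rect(m):
    p=np.argwhere(m)[:,::-1].astype(np.float32);return cv2.minAreaRect(p)
def hsv(im): return cv2.cvtColor(im,cv2.COLOR_RGB2HSV).astype(int)
E
python3 - <<'E'
from h import *
for n in("top","side"):
    im=cv2.imread(f"pics/{n}0.png")[:,:,::-1].copy();h=hsv(im);H,S,V=h[...,0],h[...,1],h[...,2]
    for name,m,z in(("orange",(H>7)&(H<22)&(S>140)&(V>150),.05),("blue",(H>100)&(H<120)&(S>130)&(V>70),.122),("red",((H<5)|(H>174))&(S>150)&(V>80),.093)):
        print(n,name)
        for c,s,b in blobs(m):
            r=rect(b);bx=cv2.boxPoints(r);print(c.round(1),s,np.round(r[2],1), plane(n,bx,z)[:,:2].round(3).tolist(),plane(n,c,z).round(3)[0,:2])
im=cv2.imread("pics/top0.png");a=cv2.resize(im[115:225,130:280],None,fx=5,fy=5,interpolation=2);cv2.imwrite("pics/topc.png",a)
im=cv2.imread("pics/side0.png");a=cv2.resize(im[170:340,160:310],None,fx=3.5,fy=3.5,interpolation=2);cv2.imwrite("pics/sidec.png",a)
E
```

```text
top orange
[452.2 150.4] [450 150   5   2   9] 90.0 [[0.642, -0.581], [0.642, -0.593], [0.639, -0.593], [0.639, -0.581]] [ 0.641 -0.588]
[156.6 174. ] [148 172  19   6  45] 10.6 [[0.553, 0.325], [0.561, 0.324], [0.552, 0.269], [0.544, 0.27]] [0.553 0.298]
[193.  180.9] [184 179  19   6  42] 10.6 [[0.534, 0.216], [0.542, 0.215], [0.533, 0.16], [0.525, 0.161]] [0.534 0.188]
[151.8 200.6] [143 198  19   6  45] 11.3 [[0.473, 0.337], [0.481, 0.336], [0.471, 0.281], [0.463, 0.283]] [0.472 0.31 ]
[187.8 207.5] [179 205  19   6  39] 11.3 [[0.455, 0.228], [0.462, 0.227], [0.452, 0.173], [0.446, 0.174]] [0.454 0.201]
[447.  326.6] [ 406  293  106   73 5096] 2.9 [[0.014, -0.442], [0.22, -0.455], [0.212, -0.751], [0.007, -0.734]] [ 0.124 -0.562]
top blue
[255.  130.7] [245 125  21  14 234] 86.2 [[0.69, 0.034], [0.695, -0.024], [0.657, -0.027], [0.653, 0.031]] [0.675 0.004]
[207.  143.4] [205 141   5   6  20] 71.6 [[0.639, 0.149], [0.643, 0.139], [0.629, 0.134], [0.626, 0.144]] [0.635 0.141]
top red
[223.2 128.7] [221 126   5   6  24] 90.0 [[0.693, 0.105], [0.694, 0.093], [0.679, 0.093], [0.678, 
[... 2591 characters left out ...]
   8] 26.6 [[-0.16, -0.201], [-0.173, -0.22], [-0.176, -0.214], [-0.163, -0.195]] [-0.168 -0.207]
[318.9 193.9] [ 298  173   44   45 1523] 4.8 [[0.415, 0.089], [0.389, -0.126], [0.27, -0.107], [0.314, 0.102]] [ 0.35  -0.006]
[413.9 220.2] [412 219   4   4   8] 26.6 [[0.147, 0.112], [0.14, 0.1], [0.136, 0.105], [0.142, 0.116]] [0.141 0.108]
[423.5 220. ] [421 218   6   5  10] 33.7 [[0.127, 0.115], [0.112, 0.094], [0.109, 0.1], [0.124, 0.121]] [0.118 0.107]
[180.4 226.7] [177 221   8  11  63] 90.0 [[0.696, 0.12], [0.679, 0.12], [0.673, 0.159], [0.689, 0.159]] [0.684 0.143]
[485. 233.] [483 230   4   6  11] 90.0 [[-0.004, 0.145], [-0.011, 0.145], [-0.003, 0.163], [0.004, 0.164]] [-0.004  0.156]
```

View pics/topc.png

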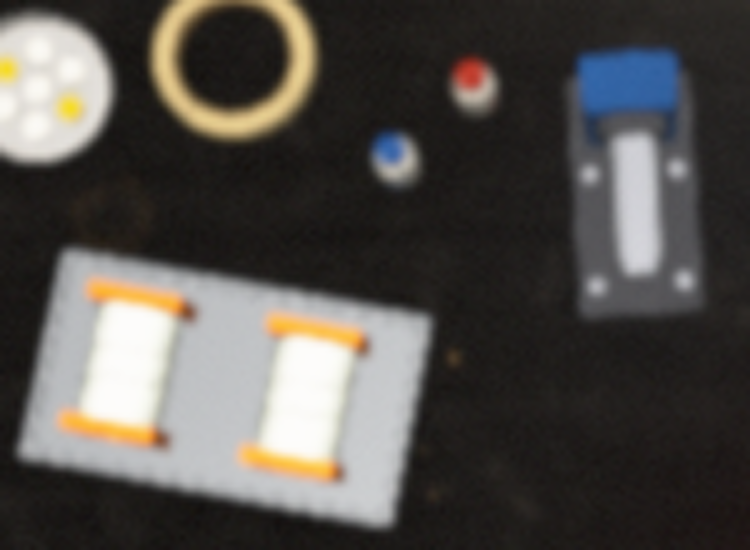

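View pics/sidec.png

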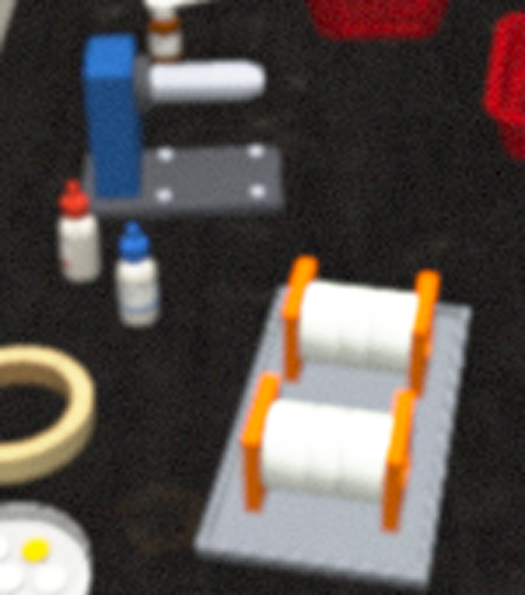

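The crops show both sleeves lying clean on the tray with bores at about -9°. The pin is clear from tip (258,169) to root (257,141) in the top view. Next I'll refine the tray, barrel, pin and basket measurements.

```bash
python3 - <<'E'
from h import *
im=cv2.imread("pics/top0.png")[:,:,::-1].copy();h=hsv(im);H,S,V=h[...,0],h[...,1],h[...,2]
def ax(n,m,z):
    r=rect(m);b=plane(n,cv2.boxPoints(r),z)[:,:2];e=[b[1]-b[0],b[2]-b[1]]
    for v in e: print("   edge",np.linalg.norm(v).round(4),np.degrees(np.arctan2(v[1],v[0])).round(2))
    print("   ctr",b.mean(0).round(4),"centroid",plane(n,np.argwhere(m)[:,::-1].mean(0),z)[0,:2].round(4))
roi=np.zeros_like(V,bool);roi[160:225,130:220]=1
print("tray");m=roi&(V>95);b=max(blobs(m),key=lambda x:x[1][4]);ax("top",b[2],.006)
print("white");m=roi&(V>215)&(S<40)
for b in blobs(m,60): print(b[0].round(1),b[1]);ax("top",b[2],.045)
roi[:]=0;roi[135:175,248:268]=1
print("pin top");b=max(blobs(roi&(V>150)&(S<60)),key=lambda x:x[1][4]);print(b[1]);ax("top",b[2],.095)
p=np.argwhere(b[2])[:,::-1]
for v in sorted(set(p[:,1])):
    u=p[p[:,1]==v,0];print(v,u.min(),u.max(),plane("top",[u.mean(),v],.095)[0,:2].round(4),end='; ')
im2=cv2.imread("pics/side0.png")[:,:,::-1].copy();h2=hsv(im2)
r2=np.zeros(h2.shape[:2],bool);r2[180:205,200:242]=1
b=max(blobs(r2&(h2[...,2]>130)&(h2[...,1]<60)),key=lambda x:x[1][4]);print("\npin side",b[0],b[1])
p=np.argwhere(b[2])[:,::-1]
for u in sorted(set(p[:,0])): v=p[p[:,0]==u,1];print(u,v.min(),v.max(),end='; ')
# base
roi[:]=0;roi[135:182,240:276]=1
print("base");b=max(blobs(roi&(V>60)),key=lambda x:x[1][4]);ax("top",b[2],.012)
E
```

```text
tray
   edge 0.1353 -8.38
   edge 0.238 -99.89
   ctr [0.5034 0.2502] centroid [0.5027 0.2494]
white
[154.9 187.3] [146 176  19  24 325]
   edge 0.0693 -9.65
   edge 0.0446 -100.99
   ctr [0.5129 0.3029] centroid [0.5129 0.303 ]
[190.6 194. ] [182 183  18  23 322]
   edge 0.0691 -10.08
   edge 0.0435 -100.99
   ctr [0.4947 0.1945] centroid [0.4947 0.1946]
pin top
[253 142   9  28 220]
   edge 0.0234 -88.95
   edge 0.0797 -178.91
   ctr [ 0.6073 -0.0028] centroid [ 0.6074 -0.0024]
142 254 259 [ 6.471e-01 -6.000e-04]; 143 253 259 [0.6441 0.0008]; 144 253 260 [ 0.6412 -0.0007]; 145 253 260 [ 0.6382 -0.0007]; 146 253 260 [ 0.6353 -0.0008]; 147 253 260 [ 0.6323 -0.0009]; 148 253 260 [ 0.6293 -0.0009]; 149 253 260 [ 0.6264 -0.001 ]; 150 253 260 [ 0.6234 -0.001 ]; 151 253 260 [ 0.6205 -0.0011]; 152 253 260 [ 0.6175 -0.0012]; 153 253 260 [ 0.6145 -0.0012]; 154 253 260 [ 0.6116 -0.0013]; 155 253 260 [ 0.6086 -0.0013]; 156 253 260 [ 0.6057 -0.0014]; 157 253 261 [ 0.6028 -0.0029]; 158 253 261 [ 0.5998 -0.003 ]; 159 253 261 [ 0.5969 -0.003 ]; 160 253 261 [ 0.5939 -0.0031]; 161 254 261 [ 0.591  -
[... 160 characters left out ...]
9]; 167 254 261 [ 0.5733 -0.005 ]; 168 255 260 [ 0.5704 -0.005 ]; 169 255 259 [ 0.5674 -0.0036]; 
pin side [218.21183801 192.25233645] [202 187  34  11 321]
202 190 193; 203 189 196; 204 188 197; 205 188 197; 206 188 197; 207 188 197; 208 188 197; 209 188 197; 210 188 197; 211 188 197; 212 188 197; 213 188 197; 214 188 197; 215 188 197; 216 188 197; 217 188 197; 218 188 197; 219 188 197; 220 188 197; 221 188 197; 222 187 197; 223 187 197; 224 187 197; 225 187 197; 226 187 197; 227 187 196; 228 187 197; 229 187 196; 230 188 196; 231 188 196; 232 188 196; 233 189 195; 234 189 195; 235 191 192; base
   edge 0.0775 -85.33
   edge 0.1352 -175.48
   ctr [ 0.6201 -0.0018] centroid [ 0.6194 -0.0015]
```

```bash
python3 - <<'E'
from h import *
g=cv2.imread("pics/top0.png",0).astype(float)
rows=np.arange(145,166);w=np.clip(g[145:166,249:266]-100,0,None);u=(w*np.arange(249,266)).sum(1)/w.sum(1)
P=plane("top",np.c_[u,rows],.095);k=np.polyfit(P[:,0],P[:,1],1);print("top line yaw",np.degrees(np.arctan(k[0])),"y at x=.565",np.polyval(k,.565),"at .6",np.polyval(k,.6))
g2=cv2.imread("pics/side0.png",0).astype(float)
cols=np.arange(206,229);w=np.clip(g2[182:203,206:229]-105,0,None);v=(w*np.arange(182,203)[:,None]).sum(0)/w.sum(0)
Q=plane("side",np.c_[cols,v],.095);k2=np.polyfit(Q[:,0],Q[:,1],1);print("side at z=.095: yaw",np.degrees(np.arctan(k2[0])),"y",np.polyval(k2,[.565,.6]))
print("tip side x",plane("side",[235.5,192],.095)[0],"tip top",plane("top",[257.5,169.5],.095)[0])
print("base end front top", plane("top",[[246,178],[270,176]],.012)[:,:2])
# collar in side: first bright col
print(plane("side",[201.5,193],.095)[0])
E
```

```text
top line yaw 2.3254565349442022 y at x=.565 -0.004714479243826772 at .6 -0.003293158153270394
side at z=.095: yaw -5.343597047883355 y [-0.00647593 -0.00974965]
tip side x [ 0.56527491 -0.00875082  0.095     ] tip top [ 0.5660017  -0.00510191  0.095     ]
base end front top [[ 0.55016304  0.03023336]
 [ 0.55778691 -0.04351773]]
[ 0.65247465 -0.00231971  0.095     ]
```

{"api": "jog_arm", "payload": {
  "hand": [-1, -1, -1, -1, -1, -1, -1, -1, -1, -1, -1, -1, -1, -1, -1, -1, -1, -1, -1, -1],
  "linear": [
    [2, 3.5, 0],
    [2, 3.5, 0],
    [2, 3.5, 0],
    [2, 3.5, 0],
    [2, 3.5, 0],
    [2, 3.5, 0],
    [2, 3.5, 0],
    [1.5, 3.5, 0],
    [1.5, 3.5, 0],
    [1.5, 3.5, 0],
    [1, 4, 0],
    [1, 4, 0],
    [1, 4, 0],
    [1, 4, 0],
    [0.4, 4, 0],
    [0, 4, 0],
    [0, 4, 0],
    [0, 4, 0],
    [0, 4, 0],
    [0, 4, 0]
  ],
  "angular": [
    [0, 0, -2],
    [0, 0, -2],
    [0, 0, -2],
    [0, 0, -2],
    [0, 0, -2],
    [0, 0, -2],
    [0, 0, -2],
    [0, 0, -2],
    [0, 0, -2],
    [0, 0, -2],
    [0, 0, -2],
    [0, 0, -2],
    [0, 0, -2],
    [0, 0, -2],
    [0, 0, -2],
    [0, 0, -2],
    [0, 0, -1.2],
    [0, 0, 0],
    [0, 0, 0],
    [0, 0, 0]
  ]
}}

```text
time: 1.77
ee_pos: [0.4891, 0.1565, 0.2311]
orientation: [[0.986, -0.166, -0.001], [-0.166, -0.986, -0.0], [-0.001, 0.0, -1.0]]
ft_force: [0.3, 0.2, 0.8]
finger_gap: 0.0855
grasp_force: 0.0
```

{"api": "jog_arm", "payload": {
  "hand": [-1, -1, -1, -1, -1, -1, -1, -1, -1, -1, 1, 1, 1, 1, 1, 1, 1],
  "linear": [
    [0.5, 2, 0],
    [0, 2, 0],
    [0, 0, -3],
    [0, 0, -3],
    [0, 0, -3],
    [0, 0, -3],
    [0, 0, -3],
    [0, 0, -3],
    [0, 0, -2.5],
    [0, 0, -1.4],
    [0, 0, 0],
    [0, 0, 0],
    [0, 0, 0],
    [0, 0, 0],
    [0, 0, 0],
    [0, 0, 0],
    [0, 0, 0]
  ],
  "angular": [
    [0, 0, 0],
    [0, 0, 0],
    [0, 0, 0],
    [0, 0, 0],
    [0, 0, 0],
    [0, 0, 0],
    [0, 0, 0],
    [0, 0, 0],
    [0, 0, 0],
    [0, 0, 0],
    [0, 0, 0],
    [0, 0, 0],
    [0, 0, 0],
    [0, 0, 0],
    [0, 0, 0],
    [0, 0, 0],
    [0, 0, 0]
  ]
}}

```text
time: 3.18
ee_pos: [0.4957, 0.195, 0.0137]
orientation: [[0.986, -0.166, 0.003], [-0.166, -0.986, 0.001], [0.002, -0.002, -1.0]]
ft_force: [-0.3, -0.1, 6.4]
finger_gap: 0.0489
grasp_force: 64.8
```

```bash
python3 - <<'E'
from h import *
g=cv2.GaussianBlur(cv2.imread("pics/top0.png",0),(3,3),0).astype(float)
def edge(r0,r1,c0,c1,thr):
    out=[]
    for v in range(r0,r1):
        a=g[v,c0:c1+1];d=np.abs(np.diff(a));i=np.arange(len(d));out.append((d*(i+.5+c0)).sum()/d.sum())
    return np.array(out)
for n,a,z in(("pinL",(146,165,249,257),.095),("pinR",(146,165,257,266),.095),("baseL",(142,174,240,247),.012),("baseR",(142,172,268,276),.012)):
    u=edge(*a,0);P=plane("top",np.c_[u,np.arange(a[0],a[1])],z);k=np.polyfit(P[:,0],P[:,1],1);print(n,np.degrees(np.arctan(k[0])).round(2),np.polyval(k,[.565,.6]).round(4))
E
```

```text
pinL 4.26 [0.0063 0.0089]
pinR 1.33 [-0.0161 -0.0153]
baseL 4.16 [0.0329 0.0355]
baseR 2.3 [-0.0437 -0.0423]
```

{"api": "jog_arm", "payload": {
  "hand": [1, 1, 1, 1, 1, 1, 1, 1, 1, 1, 1, 1, 1, 1, 1, 1],
  "linear": [
    [0, 0, 1],
    [0, 0, 2],
    [0, 0, 3],
    [0, 0, 2],
    [0, -2, 0],
    [0, -2.6, 0],
    [0, -2.6, 0],
    [0, -2.6, 0],
    [0, -2.6, 0],
    [0, -2.6, 0],
    [0, -2.6, 0],
    [0.1, -2.6, 0],
    [0, -0.2, -0.8],
    [0, 0, -0.9],
    [0, 0, 0],
    [0, 0, 0]
  ],
  "angular": [
    [0, 0, 0],
    [0, 0, 0],
    [0, 0, 0],
    [0, 0, 0],
    [0, 0, 1.5],
    [0, 0, 1.5],
    [0, 0, 1.5],
    [0, 0, 1.5],
    [0, 0, 1.5],
    [0, 0, 1.5],
    [0, 0, 1.5],
    [0, 0, 1.5],
    [0, 0, 0.6],
    [0, 0, 0],
    [0, 0, 0],
    [0, 0, 0]
  ]
}}

```text
time: 4.52
ee_pos: [0.4951, -0.0076, 0.0748]
orientation: [[0.998, 0.056, -0.002], [0.056, -0.998, 0.001], [-0.002, -0.001, -1.0]]
ft_force: [0.2, -0.6, -1.4]
finger_gap: 0.0491
grasp_force: 64.6
```

```bash
python3 - <<'E'
from h import *
for n in("side","top"): cv2.imwrite(f"pics/{n}1.png",cams.get_image(n)[:,:,::-1])
s=manip.read_state();print(s["ee_pos"].round(4),s["ft_force"].round(1),s["orientation"][:,0].round(3),s["joint_pos"].round(2))
a=cv2.imread("pics/side1.png")[150:230,180:300];b=cv2.imread("pics/top1.png")[120:200,220:300]
a=cv2.resize(a,(750,500),interpolation=2)
cv2.imwrite("pics/c1.png",a)
E
```

```text
[ 0.4958 -0.0075  0.0753] [ 0.5 -0.2 -1. ] [ 0.998  0.056 -0.   ] [ 0.04  0.61 -0.1   2.02  0.12  0.51 -1.66]
```

View pics/c1.png

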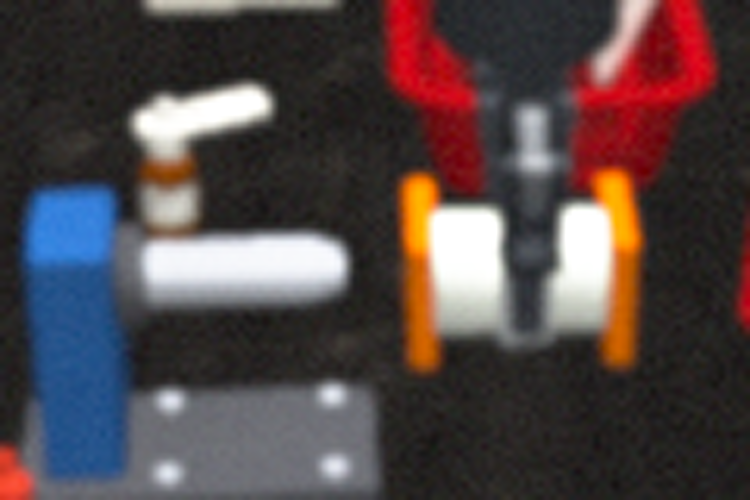

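The side crop shows sleeve B level in the gripper in front of the pin, its axis at row ~268 and the pin's axis at the same row. I'll advance with small corrections.

{"api": "jog_arm", "payload": {
  "hand": [1, 1, 1, 1, 1, 1, 1],
  "linear": [
    [0.5, -0.1, 0.15],
    [1, 0.05, 0],
    [1, 0.05, 0],
    [1, 0.05, 0],
    [0.5, 0.03, 0],
    [0.5, 0.03, 0],
    [0, 0, 0]
  ],
  "angular": [
    [0, 0, 0],
    [0, 0, 0],
    [0, 0, 0],
    [0, 0, 0],
    [0, 0, 0],
    [0, 0, 0],
    [0, 0, 0]
  ]
}}

```text
time: 5.2
ee_pos: [0.5419, -0.0078, 0.077]
orientation: [[0.999, 0.054, 0.002], [0.054, -0.999, 0.0], [0.002, -0.0, -1.0]]
ft_force: [-0.4, 0.4, -2.0]
finger_gap: 0.049
grasp_force: 64.7
```

{"api": "jog_arm", "payload": {
  "hand": [1, 1, 1, 1, 1, 1],
  "linear": [
    [0.4, 0.15, 0],
    [0.4, 0.02, 0],
    [0.3, 0.02, 0],
    [0.3, 0.02, 0],
    [0.2, 0.01, 0],
    [0, 0, 0]
  ],
  "angular": [
    [0, 0, 0],
    [0, 0, 0],
    [0, 0, 0],
    [0, 0, 0],
    [0, 0, 0],
    [0, 0, 0]
  ]
}}

```text
time: 5.7
ee_pos: [0.5573, -0.0061, 0.0768]
orientation: [[0.999, 0.053, 0.001], [0.053, -0.999, 0.0], [0.001, -0.0, -1.0]]
ft_force: [-0.5, 1.2, -1.9]
finger_gap: 0.049
grasp_force: 64.6
```

{"api": "jog_arm", "payload": {
  "hand": [1, 1, 1, 1],
  "linear": [
    [0.2, 0.01, 0],
    [0.2, 0.01, 0],
    [0.2, 0.01, 0],
    [0, 0, 0]
  ],
  "angular": [
    [0, 0, 0],
    [0, 0, 0],
    [0, 0, 0],
    [0, 0, 0]
  ]
}}

```text
time: 6.03
ee_pos: [0.5633, -0.0057, 0.0769]
orientation: [[0.999, 0.053, 0.001], [0.053, -0.999, 0.0], [0.001, -0.0, -1.0]]
ft_force: [-0.7, -0.2, -1.5]
finger_gap: 0.0489
grasp_force: 64.6
```

{"api": "jog_arm", "payload": {
  "hand": [1, 1, 1, 1],
  "linear": [
    [0.15, 0.01, 0],
    [0.15, 0.01, 0],
    [0.15, 0.01, 0],
    [0, 0, 0]
  ],
  "angular": [
    [0, 0, 0],
    [0, 0, 0],
    [0, 0, 0],
    [0, 0, 0]
  ]
}}

```text
time: 6.37
ee_pos: [0.5677, -0.0054, 0.0768]
orientation: [[0.999, 0.053, 0.001], [0.053, -0.999, 0.0], [0.001, -0.0, -1.0]]
ft_force: [0.2, 0.1, -1.3]
finger_gap: 0.0488
grasp_force: 64.6
```

{"api": "jog_arm", "payload": {
  "hand": [1, 1, 1, 1],
  "linear": [
    [0.15, 0.01, 0],
    [0.15, 0.01, 0],
    [0.15, 0.01, 0],
    [0, 0, 0]
  ],
  "angular": [
    [0, 0, 0],
    [0, 0, 0],
    [0, 0, 0],
    [0, 0, 0]
  ]
}}

```text
time: 6.7
ee_pos: [0.5722, -0.0051, 0.0768]
orientation: [[0.999, 0.053, 0.001], [0.053, -0.999, 0.0], [0.001, -0.0, -1.0]]
ft_force: [0.7, 0.5, -0.7]
finger_gap: 0.0487
grasp_force: 64.5
```

{"api": "jog_arm", "payload": {
  "hand": [1, 1, 1, 1, 1],
  "linear": [
    [0.2, 0.01, 0],
    [0.2, 0.01, 0],
    [0.2, 0.01, 0],
    [0.2, 0.01, 0],
    [0, 0, 0]
  ],
  "angular": [
    [0, 0, 0],
    [0, 0, 0],
    [0, 0, 0],
    [0, 0, 0],
    [0, 0, 0]
  ]
}}

```text
time: 7.12
ee_pos: [0.5804, -0.0045, 0.0768]
orientation: [[0.999, 0.053, 0.001], [0.053, -0.999, 0.0], [0.001, -0.0, -1.0]]
ft_force: [0.5, 0.1, -0.3]
finger_gap: 0.0488
grasp_force: 64.6
```

{"api": "jog_arm", "payload": {
  "hand": [1, 1, 1, 1, 1, 1],
  "linear": [
    [0.3, 0.02, 0],
    [0.3, 0.02, 0],
    [0.3, 0.01, 0],
    [0.3, 0.02, 0],
    [0.3, 0.01, 0],
    [0, 0, 0]
  ],
  "angular": [
    [0, 0, 0],
    [0, 0, 0],
    [0, 0, 0],
    [0, 0, 0],
    [0, 0, 0],
    [0, 0, 0]
  ]
}}

```text
time: 7.62
ee_pos: [0.5957, -0.0034, 0.0768]
orientation: [[0.999, 0.054, 0.001], [0.054, -0.999, 0.001], [0.001, -0.001, -1.0]]
ft_force: [-0.5, 1.3, -1.3]
finger_gap: 0.0489
grasp_force: 64.5
```

{"api": "jog_arm", "payload": {
  "hand": [1, 1, 1, 1, 1],
  "linear": [
    [0.1, 0, 0],
    [0.1, 0.01, 0],
    [0.1, 0, 0],
    [0.1, 0.01, 0],
    [0, 0, 0]
  ],
  "angular": [
    [0, 0, 0],
    [0, 0, 0],
    [0, 0, 0],
    [0, 0, 0],
    [0, 0, 0]
  ]
}}

```text
time: 8.03
ee_pos: [0.5988, -0.0033, 0.0768]
orientation: [[0.999, 0.054, 0.0], [0.054, -0.999, 0.001], [0.0, -0.001, -1.0]]
ft_force: [-0.1, 2.1, -2.0]
finger_gap: 0.0488
grasp_force: 64.7
```

{"api": "jog_arm", "payload": {
  "hand": [1, 1, 1, 1],
  "linear": [
    [0.1, -0.02, 0],
    [0.1, 0, 0],
    [0.1, 0, 0],
    [0, 0, 0]
  ],
  "angular": [
    [0, 0, 0],
    [0, 0, 0],
    [0, 0, 0],
    [0, 0, 0]
  ]
}}

```text
time: 8.37
ee_pos: [0.6018, -0.0031, 0.0767]
orientation: [[0.999, 0.054, -0.0], [0.054, -0.999, 0.001], [-0.0, -0.001, -1.0]]
ft_force: [-0.6, 4.1, -1.8]
finger_gap: 0.0492
grasp_force: 64.6
```

{"api": "jog_arm", "payload": {
  "hand": [1, 1, 1, 1],
  "linear": [
    [0.1, 0.07, 0],
    [0.1, 0, 0],
    [0.1, 0, 0],
    [0, 0, 0]
  ],
  "angular": [
    [0, 0, 0],
    [0, 0, 0],
    [0, 0, 0],
    [0, 0, 0]
  ]
}}

```text
time: 8.7
ee_pos: [0.6024, -0.0031, 0.0764]
orientation: [[0.999, 0.054, -0.006], [0.054, -0.999, -0.0], [-0.006, -0.0, -1.0]]
ft_force: [-5.7, 3.2, 1.2]
finger_gap: 0.0486
grasp_force: 64.9
```

{"api": "jog_arm", "payload": {
  "hand": [-1, -1, -1, -1, -1, -1, -1, -1, -1, -1, -1],
  "linear": [
    [-0.1, 0, 0],
    [0, 0, 0],
    [0, 0, 0],
    [0, 0, 0],
    [0, 0, 0],
    [0, 0, 2],
    [0, 0, 3],
    [0, 0, 3],
    [0, 0, 3],
    [0, 0, 3],
    [-2, 3, 0]
  ],
  "angular": [
    [0, 0, 0],
    [0, 0, 0],
    [0, 0, 0],
    [0, 0, 0],
    [0, 0, 0],
    [0, 0, 0],
    [0, 0, 0],
    [0, 0, 0],
    [0, 0, 0],
    [0, 0, 0],
    [0, 0, 0]
  ]
}}

```text
time: 9.62
ee_pos: [0.5914, 0.0183, 0.2235]
orientation: [[0.999, 0.04, 0.018], [0.04, -0.999, -0.006], [0.018, 0.007, -1.0]]
ft_force: [1.9, -0.7, 1.9]
finger_gap: 0.0855
grasp_force: 0.0
```

```bash
python3 - <<'E'
from h import *
for n in("side","top"): cv2.imwrite(f"pics/{n}2.png",cams.get_image(n)[:,:,::-1])
s=manip.read_state();print(s["ee_pos"].round(4),s["finger_gap"],s["ft_force"].round(1))
a=cv2.imread("pics/side2.png")[150:250,170:290]
cv2.imwrite("pics/c2.png",cv2.resize(a,None,fx=6,fy=6,interpolation=2))
E
```

```text
[0.5826 0.0324 0.219 ] 0.08529469915011674 [0.1 1.5 0.1]
```

View pics/c2.png

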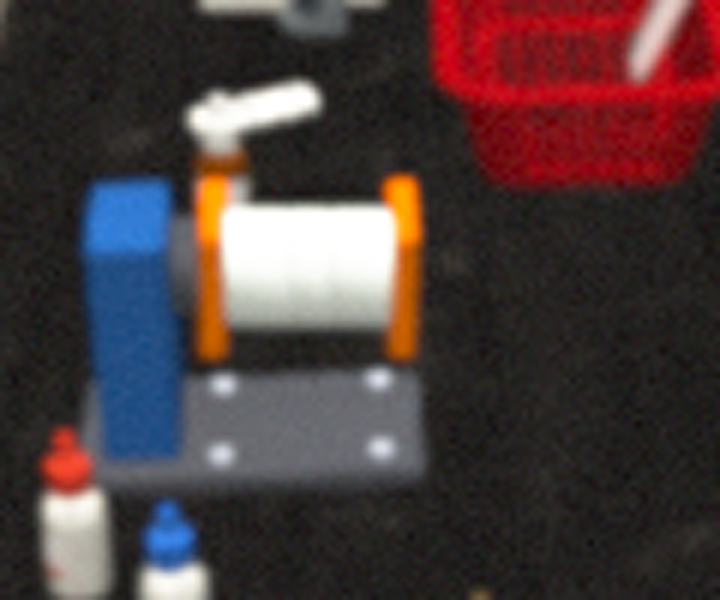

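The crop shows sleeve B against the dark collar with the pin wholly covered, flanges at columns ~212 and ~402, and the bottles undisturbed. Now sleeve A goes to the basket.

{"api": "jog_arm", "payload": {
  "hand": [-1, -1, -1, -1, -1, -1, -1, -1, -1, -1, -1],
  "linear": [
    [-0.9, 3, 0],
    [-0.9, 3, 0],
    [-0.9, 3, 0],
    [-0.9, 3, 0],
    [-0.9, 3, 0],
    [-0.9, 3, 0],
    [-0.9, 3, 0],
    [-0.8, 3, 0],
    [0, 3.1, 0],
    [0, 0, 0],
    [0, 0, 0]
  ],
  "angular": [
    [0, 0, -1.4],
    [0, 0, -1.4],
    [0, 0, -1.4],
    [0, 0, -1.4],
    [0, 0, -1.4],
    [0, 0, -1.4],
    [0, 0, -1.4],
    [0, 0, -1.4],
    [0, 0, -1.4],
    [0, 0, 0],
    [0, 0, 0]
  ]
}}

```text
time: 10.63
ee_pos: [0.5119, 0.3002, 0.2163]
orientation: [[0.987, -0.161, -0.001], [-0.161, -0.987, 0.001], [-0.001, -0.001, -1.0]]
ft_force: [-0.1, -1.0, 0.1]
finger_gap: 0.0856
grasp_force: 0.0
```

{"api": "jog_arm", "payload": {
  "hand": [-1, -1, -1, -1, -1, -1, -1, -1, 1, 1, 1, 1, 1, 1, 1],
  "linear": [
    [0, 0.3, -3],
    [0, 0, -3],
    [0, 0, -3],
    [0, 0, -3],
    [0, 0, -3],
    [0, 0, -2.5],
    [0, 0, -1.8],
    [0, 0, -0.9],
    [0, 0, 0],
    [0, 0, 0],
    [0, 0, 0],
    [0, 0, 0],
    [0, 0, 0],
    [0, 0, 0],
    [0, 0, 0]
  ],
  "angular": [
    [0, 0, 0],
    [0, 0, 0],
    [0, 0, 0],
    [0, 0, 0],
    [0, 0, 0],
    [0, 0, 0],
    [0, 0, 0],
    [0, 0, 0],
    [0, 0, 0],
    [0, 0, 0],
    [0, 0, 0],
    [0, 0, 0],
    [0, 0, 0],
    [0, 0, 0],
    [0, 0, 0]
  ]
}}

```text
time: 11.88
ee_pos: [0.5144, 0.3015, 0.017]
orientation: [[0.986, -0.166, 0.004], [-0.166, -0.986, 0.002], [0.004, -0.003, -1.0]]
ft_force: [-0.9, -0.5, 6.4]
finger_gap: 0.0486
grasp_force: 62.2
```

```bash
python3 - <<'E'
from h import *
a=cv2.resize(cv2.imread("pics/top2.png")[165:240,318:418],None,fx=4,fy=4,interpolation=2);b=cv2.resize(cv2.imread("pics/side2.png")[125:190,235:300],None,fx=4.6,fy=4.6,interpolation=2)
cv2.imwrite("pics/c3.png",np.hstack([a,b[:300,:300] if b.shape[0]>=300 else cv2.resize(b,(300,300))]))
E
```

```text
(no output)
```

View pics/c3.png

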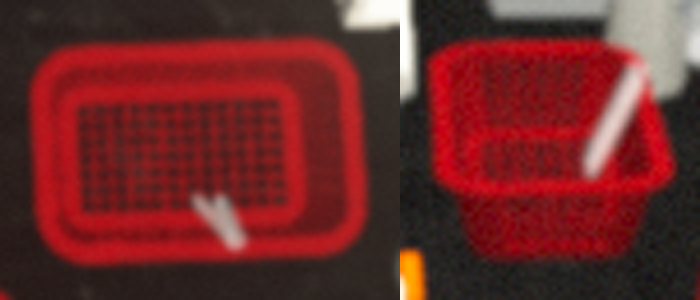

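{"api": "jog_arm", "payload": {
  "hand": [1, 1, 1, 1, 1, 1, 1],
  "linear": [
    [0, 0, 1],
    [0, 0, 2],
    [0, 0, 3],
    [0, 0, 3],
    [0, 0, 3],
    [0, 0, 3],
    [0, 0, 3]
  ],
  "angular": [
    [0, 0, 0],
    [0, 0, 0],
    [0, 0, 0],
    [0, 0, 0],
    [0, 0, 0],
    [0, 0, 0],
    [0, 0, 0]
  ]
}}

```text
time: 12.47
ee_pos: [0.5118, 0.3, 0.1965]
orientation: [[0.986, -0.166, -0.001], [-0.166, -0.986, -0.001], [-0.001, 0.001, -1.0]]
ft_force: [0.1, 0.3, -2.0]
finger_gap: 0.0486
grasp_force: 62.5
```

The crop shows a grey clip leaning on the near wall of the basket at about px (368–378, 215–227). The left (+y) half is free, so I'll set the sleeve there and open the fingers only partly.

{"api": "jog_arm", "payload": {
  "hand": [1, 1, 1, 1, 1, 1, 1, 1, 1, 1, 1, 1, 1, 1, 1, 1, 1, 1, 1, 1],
  "linear": [
    [-0.2, -2.5, 0],
    [-0.2, -3.5, 0],
    [-0.2, -3.5, 0],
    [-0.2, -3.5, 0],
    [-0.2, -3.5, 0],
    [-0.2, -3.5, 0],
    [-0.2, -3.5, 0],
    [-0.2, -3.5, 0],
    [-0.2, -3.5, 0],
    [-0.2, -3.5, 0],
    [-0.2, -3.5, 0],
    [-0.2, -3.5, 0],
    [-0.2, -3.5, 0],
    [-0.2, -3.5, 0],
    [-0.2, -3.5, 0],
    [-0.2, -3.5, 0],
    [-0.2, -3.5, 0],
    [0, -1.3, 0],
    [0, 0, 0],
    [0, 0, 0]
  ],
  "angular": [
    [0, 0, 0.7],
    [0, 0, 0.7],
    [0, 0, 0.7],
    [0, 0, 0.7],
    [0, 0, 0.7],
    [0, 0, 0.7],
    [0, 0, 0.7],
    [0, 0, 0.7],
    [0, 0, 0.7],
    [0, 0, 0.7],
    [0, 0, 0.7],
    [0, 0, 0.7],
    [0, 0, 0.7],
    [0, 0, 0.7],
    [0, 0, 0.7],
    [0, 0, 0.7],
    [0, 0, 0.7],
    [0, 0, 0.7],
    [0, 0, 0],
    [0, 0, 0]
  ]
}}

```text
time: 14.13
ee_pos: [0.4777, -0.2976, 0.1947]
orientation: [[0.999, 0.051, -0.001], [0.051, -0.999, 0.001], [-0.001, -0.001, -1.0]]
ft_force: [0.3, -0.1, -2.1]
finger_gap: 0.0487
grasp_force: 62.7
```

{"api": "jog_arm", "payload": {
  "hand": [1, 1, 1, 1, 1, 1, 1, 1],
  "linear": [
    [0, 0, -2],
    [0, 0, -2.5],
    [0, 0, -2.5],
    [0, 0, -2.5],
    [0, 0, -2],
    [0, 0, -1.5],
    [0, 0, -1],
    [0, 0, 0]
  ],
  "angular": [
    [0, 0, 0],
    [0, 0, 0],
    [0, 0, 0],
    [0, 0, 0],
    [0, 0, 0],
    [0, 0, 0],
    [0, 0, 0],
    [0, 0, 0]
  ]
}}

```text
time: 14.8
ee_pos: [0.4779, -0.2945, 0.0531]
orientation: [[0.998, 0.056, -0.004], [0.056, -0.998, 0.004], [-0.004, -0.004, -1.0]]
ft_force: [-2.1, -0.1, -1.7]
finger_gap: 0.0485
grasp_force: 62.7
```

{"api": "jog_arm", "payload": {
  "hand": [1, 1, 1, 1, 1],
  "linear": [
    [0, 0, -0.5],
    [0, 0, -0.5],
    [0, 0, -0.5],
    [0, 0, -0.5],
    [0, 0, 0]
  ],
  "angular": [
    [0, 0, 0],
    [0, 0, 0],
    [0, 0, 0],
    [0, 0, 0],
    [0, 0, 0]
  ]
}}

```text
time: 15.22
ee_pos: [0.4783, -0.297, 0.0342]
orientation: [[0.999, 0.053, -0.001], [0.053, -0.999, 0.001], [-0.001, -0.001, -1.0]]
ft_force: [-1.1, -0.2, -1.5]
finger_gap: 0.0489
grasp_force: 62.7
```

{"api": "jog_arm", "payload": {
  "hand": [-0.4, -0.4, -0.4, -0.4, -0.4, -0.4, -0.4, -0.4, -0.4, -0.4, -0.4, -0.4],
  "linear": [
    [0, 0, -0.4],
    [0, 0, -0.4],
    [0, 0, 0],
    [0, 0, 0],
    [0, 0, 0],
    [0, 0, 1],
    [0, 0, 2],
    [0, 0, 3],
    [0, 0, 3],
    [0, 0, 3],
    [0, 0, 3],
    [0, 0, 3]
  ],
  "angular": [
    [0, 0, 0],
    [0, 0, 0],
    [0, 0, 0],
    [0, 0, 0],
    [0, 0, 0],
    [0, 0, 0],
    [0, 0, 0],
    [0, 0, 0],
    [0, 0, 0],
    [0, 0, 0],
    [0, 0, 0],
    [0, 0, 0]
  ]
}}

```text
time: 16.22
ee_pos: [0.4786, -0.2971, 0.2095]
orientation: [[0.999, 0.053, 0.001], [0.053, -0.999, -0.001], [0.001, 0.001, -1.0]]
ft_force: [0.8, -0.8, 0.9]
finger_gap: 0.0597
grasp_force: 0.0
```

{"api": "jog_arm", "payload": {
  "hand": [-0.4, -0.4, -0.4, -0.4, -0.4, -0.4],
  "linear": [
    [0, -3, 1],
    [0, -3, 1],
    [0, -3, 1],
    [0, -3, 1],
    [0, 0, 0],
    [0, 0, 0]
  ],
  "angular": [
    [0, 0, 0],
    [0, 0, 0],
    [0, 0, 0],
    [0, 0, 0],
    [0, 0, 0],
    [0, 0, 0]
  ]
}}

```text
time: 16.72
ee_pos: [0.4777, -0.4197, 0.2479]
orientation: [[0.999, 0.049, 0.001], [0.049, -0.999, -0.002], [0.001, 0.002, -1.0]]
ft_force: [-0.2, 0.7, 0.3]
finger_gap: 0.0596
grasp_force: 0.0
```

```bash
python3 - <<'E'
from h import *
for n in("side","top"): cv2.imwrite(f"pics/{n}3.png",cams.get_image(n)[:,:,::-1])
a=cv2.resize(cv2.imread("pics/top3.png")[120:240,240:440],(500,300),interpolation=2);b=cv2.resize(cv2.imread("pics/side3.png")[125:245,170:290],(300,300),interpolation=2)
cv2.imwrite("pics/c4.png",np.hstack([a,b]))
E
```

```text
(no output)
```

View pics/c4.png

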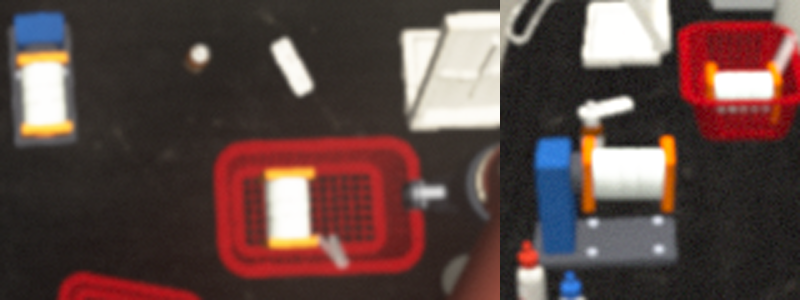

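The picture shows sleeve A flat in the left half of the basket and sleeve B on the pin, with the bottles still standing. One numeric check, then I'll hand in.

```bash
python3 - <<'E'
from h import *
im=cams.get_image("top");h=hsv(im);H,S,V=h[...,0],h[...,1],h[...,2]
m=(H>7)&(H<22)&(S>140)&(V>150)
for c,s,b in blobs(m,15):
    if s[0]<400: print(c.round(1),s[4],"z.115",plane("top",c,.118)[0,:2].round(4),"z.055",plane("top",c,.06)[0,:2].round(4))
im=cams.get_image("side");h=hsv(im);H,S,V=h[...,0],h[...,1],h[...,2]
m=(H>7)&(H<22)&(S>140)&(V>150)
for c,s,b in blobs(m,15):
    if s[0]<330: print("side",c.round(1),s)
print("expected side flange centre home", proj("side",[[.561,-.005,.095],[.641,-.001,.095]]).round(1))
E
```

```text
[255.5 142.2] 43 z.115 [0.642 0.002] z.055 [0.6532 0.0026]
[258.2 172.4] 57 z.115 [ 0.5547 -0.0075] z.055 [ 0.5622 -0.0073]
[356.3 188.2] 72 z.115 [ 0.5146 -0.2871] z.055 [ 0.5204 -0.2988]
[357.5 217.6] 59 z.115 [ 0.4313 -0.2905] z.055 [ 0.4336 -0.3022]
side [253.7 155.7] [252 150   5  15  49]
side [280. 156.] [276 150   7  14  46]
side [204.7 191.9] [202 178   7  31 116]
side [236.9 192.3] [234 179   6  30 118]
expected side flange centre home [[237.1 192.8]
 [205.9 193.3]]
```

```bash
python3 -c "
from bench import manip
print(manip.hand_in())"
```

```text
the job is handed in; nothing more can be done
None
```

The job is handed in, but no verdict came back: sleeve B passed over the gauge pin and sits home against the collar, sleeve A (not tried, rejected by elimination) lies in the red basket, and the three bottles still looked in place in the last pictures.

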